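Load the spectrometer samples into their colour-matched holders

ROBOT

A 6-joint arm with a two-finger parallel gripper is mounted at the origin on the work surface. World frame = base frame: x ahead of the robot, y to its left, z up, the work surface at z = 0. Lengths are in m, angles in degrees, forces in N, time in s.
With the tool pointing down it reaches from about 0.4 to 0.825 m from the base axis. Payload 7 kg.
Tool frame: the origin (TCP) lies midway between the tips of the shut fingers; the grasp point (between the pads) lies 19 mm behind it; z points along the fingers, y is the line along which they close (so a half turn about z gives the same grasp; the last joint's range is limited). The gripper opens to 88 mm and grips with 3 to 60 N. Pads are 19 mm wide; open, the fingers measure 130 mm over their backs; the gripper's body (78 mm by 193 mm) begins 47 mm behind the grasp point.
Start: joints at [16.507, 20.546, 0.682, 0, -70.136, -16.507], TCP at [0.675, -0, 0.227] pointing down, gripper open.
Joint ranges: [-176.03, 176.03], [-82.01, 121.73], [-58.28, 71.71], [-173.87, 95.51], [-174.79, -0.11], [-173.66, 173.66]. Speed limits (degrees/s): [136.94, 136.94, 172.46, 180, 180, 180].

INTERFACE

Orientations are given as [roll, pitch, yaw] about the fixed x, y, z axes, in that order (R = Rz(yaw) Ry(pitch) Rx(roll)).
In Python, from plant import ctrl gives the robot as it stands.
- The arm moves only by the tool step_arm, never from a script. Its argument "rows" is a list of rows, each a list of 3 entries, a list of its own where there are three numbers: the closure, from 0 (fully open) to 1 (shut), then the shift along the world's x, y, z in mm, then the turn, a rotation vector about the world's x, y, z in rad. A call has exactly 5 rows; each row is the pose to reach, as a shift and turn from the pose commanded when the call began; what a row does not reach only later rows make up. A row lasts 1/12 s, in which the tool goes at most 41.7 mm and 7.16 degrees, less where a joint would pass 70% of its speed; a pose out of reach is approached as far as the arm can. A call with a gripper value outside its range is refused whole. The fingers move at their own pace and stop on an object; the grip force is fixed at half the most. Time passes only in rows, so rows that repeat a pose let the fingers close, or fill a call up. It gives the time, the measured TCP pose, the force, the opening and the grip force at its end, in the units of the state.
- ctrl.get_obs(): the state, without advancing time (a new reading comes with each control period).
- ctrl.snapshot(name): name is "scene" or "side" or "wrist"; returns the picture (400x640x3 uint8, red, green, blue); there is no depth.
- ctrl.camera_model(name): a dict with "intrinsics" (3x3 intrinsics, pixels), "distortion" ([k1, k2, p1, p2, k3] as OpenCV has them; the pictures are not rectified), "R" (3x3) and "t" (3): a world point X has camera coordinates R X + t. Camera axes: x right, y down, z forward; pixel columns grow to the right and rows downward; lengths in m; the calibration is good to about 2 mm. A picture is of the moment at which its call begins: read the wrist's pose just before it. camera_model takes no time and is no camera call; for the wrist camera it gives the pose at the moment of the call.
- ctrl.close_job(): hands the job in; it is judged then, once.
The state is a dict: "clock": time; "joint_pos": joint angles; "qvel": joint speeds; "tau": joint torques, N m; "tool_pos": TCP position; "orientation": TCP orientation; "force": force on the tool from outside, world axes, zero at the start; "moment": the same for the moment, N m; "opening": finger opening in m; "gripper_force": force on a finger pad.
Only numpy, scipy, OpenCV 4.12 (cv2) and the standard library are available. Lean on these libraries where they do the work, as an engineer would, in place of code of your own. Each camera call takes 0.05 s, during which the arm holds its last target. There are 200 camera calls.

TASK

Get the samples ready for the spectrometer: stand each of the four colour-capped bottles upright in the round holder of its own colour, seated on the holder's floor, without knocking any over. Leave the black-capped bottle and the computer mouse where they are.

Things in the scene. Friction and masses are not known exactly. Their poses are not given: they have to be found in the camera images.
- red_bottle_mid (a point): Sample bottle with a red cap and a red band round its white middle, a rigid upright plastic cylinder, 36 mm diameter, 80 mm tall (the cap, the top 18 mm, is 33 mm wide), 80 to 170 g, standing loose on the bench. The point is on its axis half-way up, 40 mm above its underside; z is up along the bottle.
- yellow_bottle_mid (a point): Sample bottle with a yellow cap and a yellow band round its white middle, a rigid upright plastic cylinder, 36 mm diameter, 80 mm tall (the cap, the top 18 mm, is 33 mm wide), 80 to 170 g, standing loose on the bench. The point is on its axis half-way up, 40 mm above its underside; z is up along the bottle.
- green_bottle_mid (a point): Sample bottle with a green cap and a green band round its white middle, a rigid upright plastic cylinder, 36 mm diameter, 80 mm tall (the cap, the top 18 mm, is 33 mm wide), 80 to 170 g, standing loose on the bench. The point is on its axis half-way up, 40 mm above its underside; z is up along the bottle.
- blue_bottle_mid (a point): Sample bottle with a blue cap and a blue band round its white middle, a rigid upright plastic cylinder, 36 mm diameter, 80 mm tall (the cap, the top 18 mm, is 33 mm wide), 80 to 170 g, standing loose on the bench. The point is on its axis half-way up, 40 mm above its underside; z is up along the bottle.
- red_holder: Round red holder fixed to the bench, a shallow open cup with a thin black foot flange (78 mm diameter, 3 mm thick): outer diameter 66 mm, inner diameter 54 mm, rim 14 mm above the bench, inner floor 4 mm above the bench. Origin: on its axis at bench level; z is up.
- yellow_holder: Round yellow holder fixed to the bench, a shallow open cup with a thin black foot flange (78 mm diameter, 3 mm thick): outer diameter 66 mm, inner diameter 54 mm, rim 14 mm above the bench, inner floor 4 mm above the bench. Origin: on its axis at bench level; z is up.
- green_holder: Round green holder fixed to the bench, a shallow open cup with a thin black foot flange (78 mm diameter, 3 mm thick): outer diameter 66 mm, inner diameter 54 mm, rim 14 mm above the bench, inner floor 4 mm above the bench. Origin: on its axis at bench level; z is up.
- blue_holder: Round blue holder fixed to the bench, a shallow open cup with a thin black foot flange (78 mm diameter, 3 mm thick): outer diameter 66 mm, inner diameter 54 mm, rim 14 mm above the bench, inner floor 4 mm above the bench. Origin: on its axis at bench level; z is up.
- blank_bottle_mid (a point): Bystander: sample bottle of the same shape and size with a black cap and a grey band; it has no holder. The point is on its axis, 40 mm above its underside; z is up.
- mouse_mid (a point): Bystander: black computer mouse lying on the bench beyond the work, about 104 x 60 x 34 mm. The point is its centre, 17 mm above the bench; x is its length.

How it is judged:
By the outcome, as a careful person would: the job done as asked, in the order asked, and still so for the second after the job is handed in, with the robot touching nothing.
It also fails if it takes over 96 s, if anything falls off the work surface, if the arm or the gripper's body presses on something with over 40 N, if the wrist force passes 120 N, or if a joint passes its speed limit or range.

## Working session

There is one attempt and no reset: what is moved stays moved. The work goes in short steps, Python scripts to look and compute and a tool call to move; the robot and the scene stay as the last step left them, time stands still between calls to the robot, and variables do not carry over. Pictures are saved under pics/ and viewed, at most 14 in all, crops included, and the job is handed in when it is done.

Besides the shell and the picture viewer there is one more tool, called after "Emit:" by a JSON object that holds its "name" and its "arguments", one argument or row to a line. step_arm: Moves the arm, as the interface text tells. Its arguments: {"type":"object","properties":{"rows":{"type":"array"}},"required":["rows"]}

```bash
mkdir -p pics
python3 - <<'E'
from plant import ctrl
import cv2, numpy as np
for n in ("scene","side"):
    im=ctrl.snapshot(n); cv2.imwrite(f"pics/{n}0.png",im[:,:,::-1])
    m=ctrl.camera_model(n); print(n,np.round(m["intrinsics"],1).tolist(),np.round(m["R"],3).tolist(),np.round(m["t"],3),m["distortion"])
o=ctrl.get_obs(); print(o["clock"],o["tool_pos"],o["orientation"],o["opening"])
E
```

```text
scene [[406.1, 0.0, 319.8], [0.0, 406.1, 196.5], [0.0, 0.0, 1.0]] [[0.25, 0.968, 0.001], [0.763, -0.196, -0.615], [-0.596, 0.154, -0.788]] [-0.131 -0.441  1.193] [-0.10147637  0.          0.          0.          0.        ]
side [[381.3, 0.0, 318.4], [0.0, 381.3, 200.7], [0.0, 0.0, 1.0]] [[-0.956, -0.294, 0.019], [-0.242, 0.747, -0.62], [0.168, -0.597, -0.785]] [0.569 0.184 0.792] [-0.05803319  0.          0.          0.          0.        ]
0.1 [ 6.74590760e-01 -1.81474776e-05  2.25730315e-01] [ 1.79918491e+02 -7.52830612e-03 -9.00046827e+01] 0.08720388056369913
```

View pics/scene0.png

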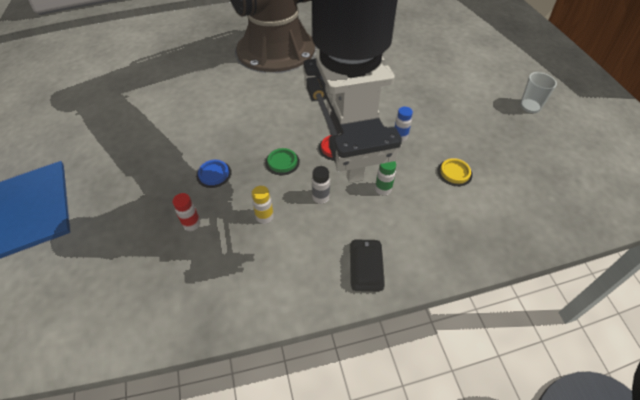

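View pics/side0.png

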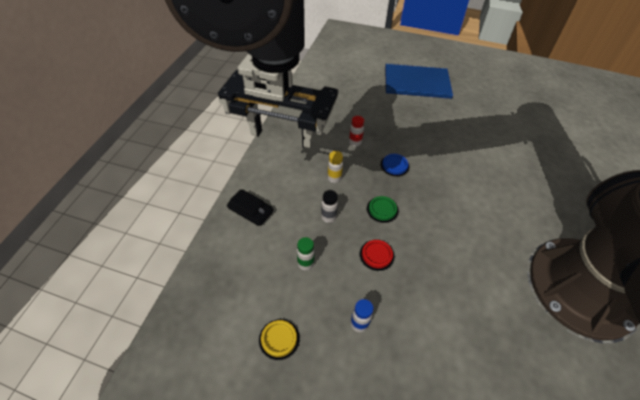

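The scene view shows the red bottle (187,212), yellow (263,205), black (320,185), green (386,177) and blue (404,122). The holders are blue (214,173), green (282,161), red (partly hidden, 330,147) and yellow (456,171). The side view shows everything unobstructed: red bottle (357,130), yellow (335,165), black (330,205), green (306,252), blue (362,315); holders blue (395,164), green (382,208), red (377,254), yellow (279,338).

```bash
cat > h.py <<'E'
import cv2, numpy as np
from scipy.optimize import least_squares
HUE={'red':0,'yellow':26,'green':68,'blue':112}
def blob(im,col,seed,val=None,maxd=12):
    hsv=cv2.cvtColor(im,cv2.COLOR_RGB2HSV).astype(int)
    if col=='black': m=hsv[...,2]<50
    else:
        d=np.abs((hsv[...,0]-HUE[col]+90)%180-90); m=(d<14)&(hsv[...,1]>120)&(hsv[...,2]>50)
    n,l,s,c=cv2.connectedComponentsWithStats(m.astype(np.uint8))
    ok=[i for i in range(1,n) if s[i,4]>15]
    i=min(ok,key=lambda i:np.hypot(*(c[i]-seed)))
    pts=cv2.convexHull(np.argwhere(l==i)[:,::-1].astype(np.int32))
    mk=np.zeros(m.shape,np.uint8); cv2.fillConvexPoly(mk,pts,1)
    p=np.argwhere(mk)[:,::-1]; return p.mean(0),s[i,4]
def proj(m,X): return cv2.projectPoints(np.array(X,float),cv2.Rodrigues(np.array(m["R"]))[0],np.array(m["t"],float),np.array(m["intrinsics"]),np.array(m["distortion"]))[0][:,0]
A=np.linspace(0,2*np.pi,48)
def cen(m,xy,r,z0,z1):
    X=[[xy[0]+r*np.cos(a),xy[1]+r*np.sin(a),z] for a in A for z in (z0,z1)]
    M=cv2.moments(cv2.convexHull(proj(m,X).astype(np.float32))); return np.array([M['m10'],M['m01']])/M['m00']
CAP=(.0165,.062,.08); CUP=(.033,.003,.014)
def locate(m,c,shape,x0=(.6,0)): return least_squares(lambda p:cen(m,p,*shape)-c,x0).x
E
python3 - <<'E'
from plant import ctrl
from h import *
B={'red':((183,200),(357,122)),'yellow':((261,192),(335,157)),'black':((320,174),(330,197)),'green':((388,165),(306,244)),'blue':((405,113),(363,305))}
H={'blue':((214,173),(395,164)),'green':((282,161),(382,208)),'red':((330,147),(377,254)),'yellow':((456,171),(279,338))}
for k,n in enumerate(("scene","side")):
    im=cv2.imread(f"pics/{n}0.png")[:,:,::-1].copy(); m=ctrl.camera_model(n)
    for D,s,t in((B,CAP,'bot'),(H,CUP,'hold')):
        for c in D:
            p,a=blob(im,c,D[c][k]); print(n,t,c,p.round(1),a,locate(m,p,s).round(4))
E
```

```text
scene bot red [181.7 201.6] 260 [ 0.5757 -0.2798]
scene bot yellow [260.2 194.3] 246 [ 0.5955 -0.1338]
scene bot black [320.5 174.3] 111 [ 0.5755 -0.0116]
scene bot green [388.6 166.2] 97 [0.5884 0.1249]
scene bot blue [404.8 113. ] 149 [0.4452 0.218 ]
scene hold blue [213.  172.1] 603 [ 0.4571 -0.2231]
scene hold green [282.2 159.3] 451 [ 0.458  -0.0692]
scene hold red [326.6 145.9] 163 [0.4422 0.0374]
scene hold yellow [455.4 170.6] 623 [0.5848 0.2927]
side bot red [357.2 121.2] 129 [ 0.5765 -0.2812]
side bot yellow [335.4 156.7] 161 [ 0.5961 -0.1366]
side bot black [330.2 196.9] 174 [ 0.5737 -0.0128]
side bot green [305.3 245.1] 199 [0.5869 0.1217]
side bot blue [363.7 308. ] 282 [0.4454 0.2155]
side hold blue [395.2 163.9] 431 [ 0.4539 -0.2216]
side hold green [382.5 207.8] 523 [ 0.4578 -0.0691]
side hold red [377.1 253.4] 744 [0.4448 0.0574]
side hold yellow [278.4 338. ] 1112 [0.5838 0.2935]
```

Emit:
{"name": "step_arm", "arguments": {
  "rows": [
    [0,[-17,25,-20],[0,0,0]],
    [0,[-35,50,-40],[0,0,0]],
    [0,[-53,75,-60],[0,0,0]],
    [0,[-70,100,-80],[0,0,0]],
    [0,[-87,123,-100],[0,0,0]]
  ]
}}

```text
clock: 0.52
tool_pos: [0.5868, 0.1239, 0.1255]
orientation: [180.0, 0.0, -90.0]
force: [0.1, 1.6, -0.3]
opening: 0.0877
gripper_force: 0.0
```

Run:
```python
from plant import ctrl
import cv2
from h import *
m=ctrl.camera_model("wrist"); im=ctrl.snapshot("wrist")
print(proj(m,[[.5875,.123,.08],[.5875,.123,0]]))
cv2.imwrite("pics/w1.png",im[:,:,::-1])
```

```text
[[312.91781162 219.34486712]
 [313.18384028 189.98899172]]
```

View pics/w1.png

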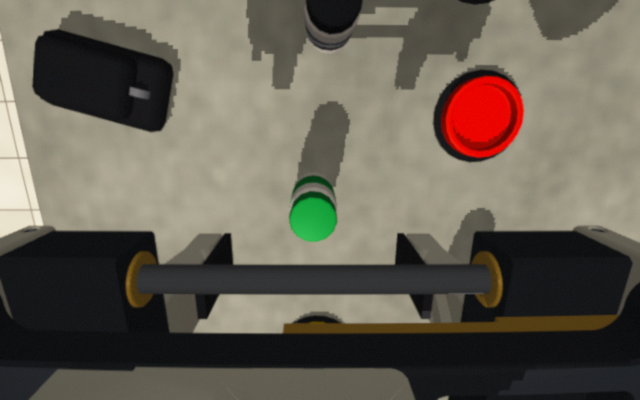

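The cap centre shows at (313,217) against the predicted (313,219), so the estimate is good. Next I descend and grip.

Emit:
{"name": "step_arm", "arguments": {
  "rows": [
    [0,[0,0,-22],[0,0,0]],
    [0,[0,0,-45],[0,0,0]],
    [0,[0,0,-68],[0,0,0]],
    [0,[0,0,-88],[0,0,0]],
    [0,[0,0,-98],[0,0,0]]
  ]
}}

```text
clock: 0.98
tool_pos: [0.5863, 0.1223, 0.0257]
orientation: [179.8, -0.1, -90.0]
force: [-1.0, -0.5, 0.1]
opening: 0.0874
gripper_force: 0.0
```

Emit:
{"name": "step_arm", "arguments": {
  "rows": [
    [1,[0,0,0],[0,0,0]],
    [1,[0,0,0],[0,0,0]],
    [1,[0,0,0],[0,0,0]],
    [1,[0,0,0],[0,0,0]],
    [1,[0,0,0],[0,0,0]]
  ]
}}

```text
clock: 1.4
tool_pos: [0.5887, 0.1233, 0.0299]
orientation: [-179.9, 0.1, -90.0]
force: [1.2, 0.5, -0.7]
opening: 0.0598
gripper_force: 0.0
```

Emit:
{"name": "step_arm", "arguments": {
  "rows": [
    [1,[0,0,0],[0,0,0]],
    [1,[0,0,0],[0,0,0]],
    [1,[0,0,0],[0,0,0]],
    [1,[0,0,0],[0,0,0]],
    [1,[0,0,0],[0,0,0]]
  ]
}}

```text
clock: 1.82
tool_pos: [0.588, 0.123, 0.0288]
orientation: [-180.0, 0.0, -90.0]
force: [-0.5, 0.1, 2.4]
opening: 0.0356
gripper_force: 30.0
```

Emit:
{"name": "step_arm", "arguments": {
  "rows": [
    [1,[0,0,0],[0,0,0]],
    [1,[0,0,0],[0,0,0]],
    [1,[0,0,10],[0,0,0]],
    [1,[0,0,25],[0,0,0]],
    [1,[0,0,40],[0,0,0]]
  ]
}}

```text
clock: 2.23
tool_pos: [0.5876, 0.1227, 0.0689]
orientation: [179.9, -0.0, -90.0]
force: [1.4, 0.1, -0.3]
opening: 0.0355
gripper_force: 30.0
```

Emit:
{"name": "step_arm", "arguments": {
  "rows": [
    [1,[0,0,20],[0,0,0]],
    [1,[0,0,45],[0,0,0]],
    [1,[-6,-9,62],[0,0,0]],
    [1,[-18,-27,70],[0,0,0]],
    [1,[-32,-48,70],[0,0,0]]
  ]
}}

```text
clock: 2.65
tool_pos: [0.5574, 0.0756, 0.1413]
orientation: [-179.8, 0.1, -89.9]
force: [0.1, -0.5, -1.5]
opening: 0.0352
gripper_force: 30.0
```

Emit:
{"name": "step_arm", "arguments": {
  "rows": [
    [1,[-20,-30,0],[0,0,0]],
    [1,[-42,-62,0],[0,0,0]],
    [1,[-64,-94,0],[0,0,0]],
    [1,[-84,-124,0],[0,0,0]],
    [1,[-98,-144,0],[0,0,0]]
  ]
}}

```text
clock: 3.07
tool_pos: [0.4556, -0.0709, 0.1389]
orientation: [180.0, 0.0, -90.0]
force: [0.8, -0.3, -1.0]
opening: 0.0353
gripper_force: 30.0
```

Emit:
{"name": "step_arm", "arguments": {
  "rows": [
    [1,[0,0,-15],[0,0,0]],
    [1,[0,0,-35],[0,0,0]],
    [1,[0,0,-55],[0,0,0]],
    [1,[0,0,-72],[0,0,0]],
    [1,[0,0,-85],[0,0,0]]
  ]
}}

```text
clock: 3.48
tool_pos: [0.4575, -0.0692, 0.0528]
orientation: [180.0, 0.0, -90.0]
force: [0.2, 0.1, -1.2]
opening: 0.0354
gripper_force: 30.0
```

Emit:
{"name": "step_arm", "arguments": {
  "rows": [
    [1,[0,0,-8],[0,0,0]],
    [1,[0,0,-14],[0,0,0]],
    [1,[0,0,-18],[0,0,0]],
    [1,[0,0,-20],[0,0,0]],
    [1,[0,0,-20],[0,0,0]]
  ]
}}

```text
clock: 3.9
tool_pos: [0.4582, -0.069, 0.0337]
orientation: [-180.0, 0.0, -90.0]
force: [-0.2, -0.0, -0.6]
opening: 0.0357
gripper_force: 30.0
```

Emit:
{"name": "step_arm", "arguments": {
  "rows": [
    [1,[0,0,0],[0,0,0]],
    [1,[0,0,0],[0,0,0]],
    [1,[0,0,-1],[0,0,0]],
    [1,[0,0,-1],[0,0,0]],
    [1,[0,0,-1],[0,0,0]]
  ]
}}

```text
clock: 4.32
tool_pos: [0.4581, -0.069, 0.0328]
orientation: [-180.0, 0.0, -90.0]
force: [-0.3, 0.4, -0.7]
opening: 0.0354
gripper_force: 30.0
```

Emit:
{"name": "step_arm", "arguments": {
  "rows": [
    [1,[0,0,-1],[0,0,0]],
    [1,[0,0,-1],[0,0,0]],
    [0,[0,0,-1],[0,0,0]],
    [0,[0,0,-1],[0,0,0]],
    [0,[0,0,-1],[0,0,0]]
  ]
}}

```text
clock: 4.73
tool_pos: [0.4581, -0.069, 0.0316]
orientation: [-180.0, 0.0, -90.0]
force: [-0.6, 0.4, 0.3]
opening: 0.0502
gripper_force: 0.0
```

Emit:
{"name": "step_arm", "arguments": {
  "rows": [
    [0,[0,0,0],[0,0,0]],
    [0,[0,0,0],[0,0,0]],
    [0,[0,0,0],[0,0,0]],
    [0,[0,0,15],[0,0,0]],
    [0,[0,0,35],[0,0,0]]
  ]
}}

```text
clock: 5.15
tool_pos: [0.4566, -0.0693, 0.0655]
orientation: [179.8, -0.0, -90.0]
force: [0.1, 0.4, -0.6]
opening: 0.0831
gripper_force: 0.0
```

Emit:
{"name": "step_arm", "arguments": {
  "rows": [
    [0,[0,0,20],[0,0,0]],
    [0,[0,0,45],[0,0,0]],
    [0,[0,0,65],[0,0,0]],
    [0,[0,0,75],[0,0,0]],
    [0,[0,0,75],[0,0,0]]
  ]
}}

```text
clock: 5.57
tool_pos: [0.4595, -0.0688, 0.144]
orientation: [-179.7, 0.0, -90.0]
force: [1.0, -0.5, 0.5]
opening: 0.0876
gripper_force: 0.0
```

Run:
```python
from plant import ctrl
import cv2
for n in ("side","wrist"): cv2.imwrite(f"pics/{n}2.png",ctrl.snapshot(n)[:,:,::-1])
a=cv2.imread("pics/side2.png")[90:390,200:520]; b=cv2.imread("pics/wrist2.png")
cv2.imwrite("pics/c2.png",cv2.hconcat([cv2.resize(a,None,fx=1.25,fy=1.25),cv2.resize(b,(400,375))]))
```

```text
(no output)
```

View pics/c2.png

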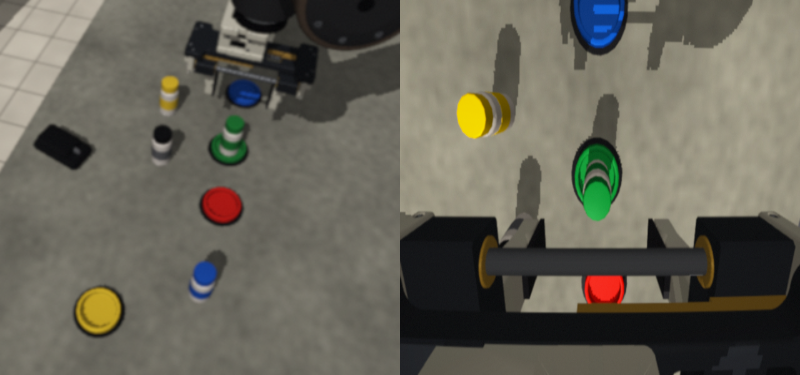

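The green bottle stands upright in its holder (crop: 232,140). Next is yellow.

Emit:
{"name": "step_arm", "arguments": {
  "rows": [
    [0,[28,-13,0],[0,0,0]],
    [0,[56,-27,0],[0,0,0]],
    [0,[84,-40,0],[0,0,0]],
    [0,[112,-54,0],[0,0,0]],
    [0,[138,-66,0],[0,0,0]]
  ]
}}

```text
clock: 6.08
tool_pos: [0.5966, -0.136, 0.1395]
orientation: [179.8, -0.0, -90.0]
force: [0.3, 0.6, 0.0]
opening: 0.0877
gripper_force: 0.0
```

Emit:
{"name": "step_arm", "arguments": {
  "rows": [
    [0,[0,0,-23],[0,0,0]],
    [0,[0,0,-50],[0,0,0]],
    [0,[0,0,-77],[0,0,0]],
    [0,[0,0,-100],[0,0,0]],
    [0,[0,0,-113],[0,0,0]]
  ]
}}

```text
clock: 6.5
tool_pos: [0.5931, -0.1351, 0.0237]
orientation: [179.6, 0.0, -90.1]
force: [0.9, 0.4, -0.3]
opening: 0.0874
gripper_force: 0.0
```

Emit:
{"name": "step_arm", "arguments": {
  "rows": [
    [1,[0,0,0],[0,0,0]],
    [1,[0,0,0],[0,0,0]],
    [1,[0,0,0],[0,0,0]],
    [1,[0,0,0],[0,0,0]],
    [1,[0,0,0],[0,0,0]]
  ]
}}

```text
clock: 6.92
tool_pos: [0.5967, -0.1349, 0.0297]
orientation: [-179.9, 0.0, -90.0]
force: [-0.1, -0.3, -1.3]
opening: 0.0599
gripper_force: 0.0
```

Emit:
{"name": "step_arm", "arguments": {
  "rows": [
    [1,[0,0,0],[0,0,0]],
    [1,[0,0,0],[0,0,0]],
    [1,[0,0,0],[0,0,0]],
    [1,[0,0,0],[0,0,0]],
    [1,[0,0,0],[0,0,0]]
  ]
}}

```text
clock: 7.33
tool_pos: [0.596, -0.135, 0.0289]
orientation: [-180.0, -0.0, -90.0]
force: [-2.1, 0.4, 3.3]
opening: 0.0352
gripper_force: 30.0
```

Emit:
{"name": "step_arm", "arguments": {
  "rows": [
    [1,[0,0,12],[0,0,0]],
    [1,[0,0,35],[0,0,0]],
    [1,[0,0,65],[0,0,0]],
    [1,[0,0,95],[0,0,0]],
    [1,[0,10,114],[0,0,0]]
  ]
}}

```text
clock: 7.75
tool_pos: [0.5967, -0.126, 0.1453]
orientation: [-179.9, -0.0, -90.0]
force: [1.0, 0.6, -1.5]
opening: 0.0356
gripper_force: 30.0
```

Emit:
{"name": "step_arm", "arguments": {
  "rows": [
    [1,[0,25,0],[0,0,0]],
    [1,[-1,60,0],[0,0,0]],
    [1,[-2,98,0],[0,0,0]],
    [1,[-4,136,0],[0,0,0]],
    [1,[-6,174,0],[0,0,0]]
  ]
}}

```text
clock: 8.17
tool_pos: [0.5894, 0.0504, 0.1424]
orientation: [180.0, 0.0, -90.0]
force: [-0.2, 0.2, -1.1]
opening: 0.0353
gripper_force: 30.0
```

Emit:
{"name": "step_arm", "arguments": {
  "rows": [
    [1,[0,38,0],[0,0,0]],
    [1,[-2,76,0],[0,0,0]],
    [1,[-3,114,0],[0,0,0]],
    [1,[-5,150,0],[0,0,0]],
    [1,[-6,182,0],[0,0,0]]
  ]
}}

```text
clock: 8.58
tool_pos: [0.5832, 0.2332, 0.1423]
orientation: [180.0, -0.0, -90.0]
force: [0.6, -0.5, -2.3]
opening: 0.0355
gripper_force: 30.0
```

Emit:
{"name": "step_arm", "arguments": {
  "rows": [
    [1,[0,25,0],[0,0,0]],
    [1,[0,45,0],[0,0,0]],
    [1,[0,58,-5],[0,0,0]],
    [1,[0,62,-20],[0,0,0]],
    [1,[0,62,-40],[0,0,0]]
  ]
}}

```text
clock: 9.0
tool_pos: [0.5848, 0.2945, 0.1031]
orientation: [-179.9, 0.1, -89.9]
force: [0.6, 1.0, -1.3]
opening: 0.0355
gripper_force: 30.0
```

Emit:
{"name": "step_arm", "arguments": {
  "rows": [
    [1,[0,0,-18],[0,0,0]],
    [1,[0,0,-36],[0,0,0]],
    [1,[0,0,-51],[0,0,0]],
    [1,[0,0,-61],[0,0,0]],
    [1,[0,0,-67],[0,0,0]]
  ]
}}

```text
clock: 9.42
tool_pos: [0.5834, 0.2918, 0.0337]
orientation: [179.9, -0.1, -90.1]
force: [-0.6, -0.7, -1.7]
opening: 0.0352
gripper_force: 30.0
```

Emit:
{"name": "step_arm", "arguments": {
  "rows": [
    [1,[0,0,-2],[0,0,0]],
    [1,[0,0,-3],[0,0,0]],
    [1,[0,0,-4],[0,0,0]],
    [1,[0,0,-4],[0,0,0]],
    [1,[0,0,-4],[0,0,0]]
  ]
}}

```text
clock: 9.83
tool_pos: [0.5839, 0.2924, 0.0329]
orientation: [-180.0, -0.0, -90.0]
force: [-4.6, -3.2, 4.5]
opening: 0.0352
gripper_force: 30.0
```

Emit:
{"name": "step_arm", "arguments": {
  "rows": [
    [0,[0,0,0],[0,0,0]],
    [0,[0,0,0],[0,0,0]],
    [0,[0,0,0],[0,0,0]],
    [0,[0,0,0],[0,0,0]],
    [0,[0,0,0],[0,0,0]]
  ]
}}

```text
clock: 10.25
tool_pos: [0.5842, 0.2932, 0.0317]
orientation: [-180.0, 0.0, -90.0]
force: [0.3, -0.2, 0.4]
opening: 0.0632
gripper_force: 0.0
```

Emit:
{"name": "step_arm", "arguments": {
  "rows": [
    [0,[0,0,0],[0,0,0]],
    [0,[0,0,25],[0,0,0]],
    [0,[0,0,55],[0,0,0]],
    [0,[0,0,85],[0,0,0]],
    [0,[0,0,110],[0,0,0]]
  ]
}}

```text
clock: 10.67
tool_pos: [0.5843, 0.2931, 0.1436]
orientation: [-179.9, 0.0, -90.0]
force: [0.4, 0.5, 0.8]
opening: 0.0872
gripper_force: 0.0
```

Emit:
{"name": "step_arm", "arguments": {
  "rows": [
    [0,[-28,-15,0],[0,0,0]],
    [0,[-56,-31,0],[0,0,0]],
    [0,[-84,-46,0],[0,0,0]],
    [0,[-112,-61,0],[0,0,0]],
    [0,[-139,-76,0],[0,0,0]]
  ]
}}

```text
clock: 11.08
tool_pos: [0.4437, 0.2161, 0.1414]
orientation: [-180.0, 0.0, -90.0]
force: [0.1, 0.4, -0.2]
opening: 0.0878
gripper_force: 0.0
```

Emit:
{"name": "step_arm", "arguments": {
  "rows": [
    [0,[0,0,-23],[0,0,0]],
    [0,[0,0,-50],[0,0,0]],
    [0,[0,0,-77],[0,0,0]],
    [0,[0,0,-100],[0,0,0]],
    [0,[0,0,-113],[0,0,0]]
  ]
}}

```text
clock: 11.5
tool_pos: [0.444, 0.2162, 0.0265]
orientation: [179.9, -0.1, -90.0]
force: [-1.0, 0.1, -0.1]
opening: 0.0875
gripper_force: 0.0
```

Emit:
{"name": "step_arm", "arguments": {
  "rows": [
    [1,[0,0,0],[0,0,0]],
    [1,[0,0,0],[0,0,0]],
    [1,[0,0,0],[0,0,0]],
    [1,[0,0,0],[0,0,0]],
    [1,[0,0,0],[0,0,0]]
  ]
}}

```text
clock: 11.92
tool_pos: [0.4456, 0.2176, 0.0297]
orientation: [-179.9, 0.1, -90.0]
force: [-1.0, 0.6, 0.2]
opening: 0.0599
gripper_force: 0.0
```

Emit:
{"name": "step_arm", "arguments": {
  "rows": [
    [1,[0,0,0],[0,0,0]],
    [1,[0,0,0],[0,0,0]],
    [1,[0,0,0],[0,0,0]],
    [1,[0,0,0],[0,0,0]],
    [1,[0,0,0],[0,0,0]]
  ]
}}

```text
clock: 12.33
tool_pos: [0.4452, 0.2172, 0.0288]
orientation: [-180.0, 0.0, -90.0]
force: [0.2, 0.2, 3.1]
opening: 0.0356
gripper_force: 30.0
```

Emit:
{"name": "step_arm", "arguments": {
  "rows": [
    [1,[0,0,12],[0,0,0]],
    [1,[0,0,35],[0,0,0]],
    [1,[0,0,65],[0,0,0]],
    [1,[0,0,95],[0,0,0]],
    [1,[0,-10,120],[0,0,0]]
  ]
}}

```text
clock: 12.75
tool_pos: [0.4453, 0.2079, 0.1504]
orientation: [-180.0, 0.0, -89.9]
force: [1.3, 0.9, -1.1]
opening: 0.0357
gripper_force: 30.0
```

Emit:
{"name": "step_arm", "arguments": {
  "rows": [
    [1,[0,-25,0],[0,0,0]],
    [1,[1,-60,0],[0,0,0]],
    [1,[2,-98,0],[0,0,0]],
    [1,[4,-136,0],[0,0,0]],
    [1,[5,-174,0],[0,0,0]]
  ]
}}

```text
clock: 13.17
tool_pos: [0.4494, 0.0315, 0.1485]
orientation: [180.0, 0.0, -89.9]
force: [0.9, 0.4, -0.8]
opening: 0.0356
gripper_force: 30.0
```

Emit:
{"name": "step_arm", "arguments": {
  "rows": [
    [1,[0,-38,0],[0,0,0]],
    [1,[2,-76,0],[0,0,0]],
    [1,[3,-114,0],[0,0,0]],
    [1,[4,-152,0],[0,0,0]],
    [1,[5,-186,0],[0,0,0]]
  ]
}}

```text
clock: 13.58
tool_pos: [0.4543, -0.1551, 0.1484]
orientation: [180.0, 0.0, -90.0]
force: [1.6, 1.1, -1.5]
opening: 0.0355
gripper_force: 30.0
```

Emit:
{"name": "step_arm", "arguments": {
  "rows": [
    [1,[0,-28,0],[0,0,0]],
    [1,[0,-50,0],[0,0,0]],
    [1,[0,-64,-5],[0,0,0]],
    [1,[0,-69,-20],[0,0,0]],
    [1,[0,-69,-40],[0,0,0]]
  ]
}}

```text
clock: 14.0
tool_pos: [0.4556, -0.2235, 0.1089]
orientation: [-179.9, -0.0, -90.1]
force: [0.6, -0.1, -2.3]
opening: 0.0355
gripper_force: 30.0
```

Commanded z is 0.1085; the target is 0.0315, so 77 mm down.

Emit:
{"name": "step_arm", "arguments": {
  "rows": [
    [1,[0,0,-18],[0,0,0]],
    [1,[0,0,-38],[0,0,0]],
    [1,[0,0,-55],[0,0,0]],
    [1,[0,0,-67],[0,0,0]],
    [1,[0,0,-73],[0,0,0]]
  ]
}}

```text
clock: 14.42
tool_pos: [0.4535, -0.2218, 0.0336]
orientation: [179.8, 0.0, -90.0]
force: [0.4, -0.5, -1.4]
opening: 0.0358
gripper_force: 30.0
```

Emit:
{"name": "step_arm", "arguments": {
  "rows": [
    [1,[0,0,-2],[0,0,0]],
    [1,[0,0,-3],[0,0,0]],
    [1,[0,0,-4],[0,0,0]],
    [1,[0,0,-4],[0,0,0]],
    [1,[0,0,-4],[0,0,0]]
  ]
}}

```text
clock: 14.83
tool_pos: [0.4536, -0.2219, 0.0328]
orientation: [179.9, 0.0, -90.0]
force: [-7.5, 3.4, 13.7]
opening: 0.0355
gripper_force: 30.0
```

Emit:
{"name": "step_arm", "arguments": {
  "rows": [
    [0,[0,0,0],[0,0,0]],
    [0,[0,0,0],[0,0,0]],
    [0,[0,0,0],[0,0,0]],
    [0,[0,0,0],[0,0,0]],
    [0,[0,0,0],[0,0,0]]
  ]
}}

```text
clock: 15.25
tool_pos: [0.4552, -0.222, 0.0317]
orientation: [-180.0, -0.0, -90.0]
force: [0.2, -0.2, -0.2]
opening: 0.0634
gripper_force: 0.0
```

Emit:
{"name": "step_arm", "arguments": {
  "rows": [
    [0,[0,0,0],[0,0,0]],
    [0,[0,0,25],[0,0,0]],
    [0,[0,0,55],[0,0,0]],
    [0,[0,0,85],[0,0,0]],
    [0,[0,0,110],[0,0,0]]
  ]
}}

```text
clock: 15.67
tool_pos: [0.4552, -0.2221, 0.1435]
orientation: [-180.0, -0.0, -90.0]
force: [0.1, -0.2, -0.1]
opening: 0.0874
gripper_force: 0.0
```

Emit:
{"name": "step_arm", "arguments": {
  "rows": [
    [0,[24,-11,0],[0,0,0]],
    [0,[48,-23,0],[0,0,0]],
    [0,[72,-35,0],[0,0,0]],
    [0,[96,-47,0],[0,0,0]],
    [0,[120,-58,0],[0,0,0]]
  ]
}}

```text
clock: 16.08
tool_pos: [0.576, -0.2807, 0.1414]
orientation: [180.0, 0.0, -90.0]
force: [0.6, -1.0, -0.3]
opening: 0.0874
gripper_force: 0.0
```

Run:
```python
from plant import ctrl
import cv2
for n in ("side","wrist"): cv2.imwrite(f"pics/{n}3.png",ctrl.snapshot(n)[:,:,::-1])
a=cv2.imread("pics/side3.png")[90:390,200:520]; b=cv2.imread("pics/wrist3.png")
cv2.imwrite("pics/c3.png",cv2.hconcat([cv2.resize(a,None,fx=1.25,fy=1.25),cv2.resize(b,(400,375))]))
```

```text
(no output)
```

View pics/c3.png

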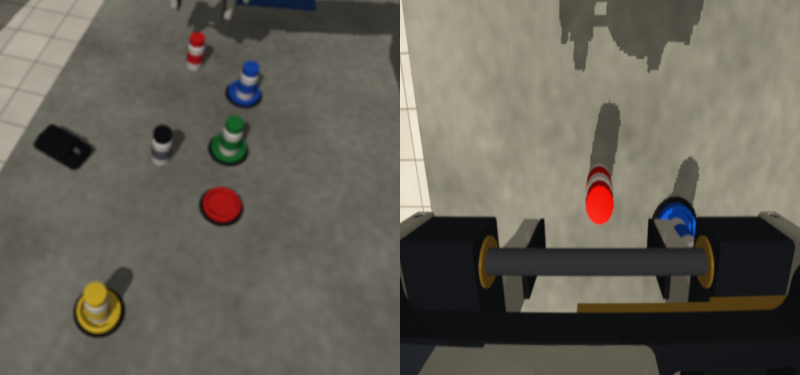

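Yellow (97,305), blue (249,80) and green (233,135) all stand upright in their holders. Red sits centred under the gripper.

Emit:
{"name": "step_arm", "arguments": {
  "rows": [
    [0,[0,0,-23],[0,0,0]],
    [0,[0,0,-50],[0,0,0]],
    [0,[0,0,-77],[0,0,0]],
    [0,[0,0,-100],[0,0,0]],
    [0,[0,0,-113],[0,0,0]]
  ]
}}

```text
clock: 16.6
tool_pos: [0.5728, -0.2794, 0.0255]
orientation: [179.8, 0.1, -90.0]
force: [-0.6, -0.5, 0.1]
opening: 0.0876
gripper_force: 0.0
```

Emit:
{"name": "step_arm", "arguments": {
  "rows": [
    [1,[0,0,0],[0,0,0]],
    [1,[0,0,0],[0,0,0]],
    [1,[0,0,0],[0,0,0]],
    [1,[0,0,0],[0,0,0]],
    [1,[0,0,0],[0,0,0]]
  ]
}}

```text
clock: 17.02
tool_pos: [0.5758, -0.2802, 0.03]
orientation: [-179.9, -0.0, -90.0]
force: [0.4, -0.1, 0.3]
opening: 0.06
gripper_force: 0.0
```

Emit:
{"name": "step_arm", "arguments": {
  "rows": [
    [1,[0,0,0],[0,0,0]],
    [1,[0,0,0],[0,0,0]],
    [1,[0,0,0],[0,0,0]],
    [1,[0,0,0],[0,0,0]],
    [1,[0,0,0],[0,0,0]]
  ]
}}

```text
clock: 17.43
tool_pos: [0.5753, -0.2801, 0.0289]
orientation: [-180.0, -0.0, -90.0]
force: [-0.2, 0.5, 1.5]
opening: 0.0355
gripper_force: 30.0
```

Emit:
{"name": "step_arm", "arguments": {
  "rows": [
    [1,[0,0,12],[0,0,0]],
    [1,[0,0,35],[0,0,0]],
    [1,[0,0,65],[0,0,0]],
    [1,[0,0,95],[0,0,0]],
    [1,[0,10,120],[0,0,0]]
  ]
}}

```text
clock: 17.85
tool_pos: [0.5749, -0.2711, 0.1512]
orientation: [-180.0, -0.0, -90.0]
force: [1.5, 0.1, -1.1]
opening: 0.0357
gripper_force: 30.0
```

Emit:
{"name": "step_arm", "arguments": {
  "rows": [
    [1,[-8,20,0],[0,0,0]],
    [1,[-20,50,0],[0,0,0]],
    [1,[-33,83,0],[0,0,0]],
    [1,[-46,116,0],[0,0,0]],
    [1,[-59,149,0],[0,0,0]]
  ]
}}

```text
clock: 18.27
tool_pos: [0.5148, -0.12, 0.1491]
orientation: [180.0, 0.0, -90.0]
force: [0.9, 1.3, -1.0]
opening: 0.0354
gripper_force: 30.0
```

Emit:
{"name": "step_arm", "arguments": {
  "rows": [
    [1,[-13,33,0],[0,0,0]],
    [1,[-26,66,0],[0,0,0]],
    [1,[-39,99,0],[0,0,0]],
    [1,[-51,128,0],[0,0,0]],
    [1,[-61,153,0],[0,0,0]]
  ]
}}

```text
clock: 18.68
tool_pos: [0.4537, 0.0334, 0.1493]
orientation: [-180.0, 0.0, -90.0]
force: [-0.3, -0.4, -1.2]
opening: 0.0355
gripper_force: 30.0
```

Emit:
{"name": "step_arm", "arguments": {
  "rows": [
    [1,[-7,17,0],[0,0,0]],
    [1,[-10,25,0],[0,0,0]],
    [1,[-10,25,-10],[0,0,0]],
    [1,[-10,25,-25],[0,0,0]],
    [1,[-10,25,-40],[0,0,0]]
  ]
}}

```text
clock: 19.1
tool_pos: [0.4453, 0.0572, 0.109]
orientation: [-179.9, 0.0, -90.0]
force: [-0.4, 0.1, -1.6]
opening: 0.0351
gripper_force: 30.0
```

Emit:
{"name": "step_arm", "arguments": {
  "rows": [
    [1,[0,0,-18],[0,0,0]],
    [1,[0,0,-38],[0,0,0]],
    [1,[0,0,-55],[0,0,0]],
    [1,[0,0,-67],[0,0,0]],
    [1,[0,0,-73],[0,0,0]]
  ]
}}

```text
clock: 19.52
tool_pos: [0.4443, 0.0562, 0.0344]
orientation: [179.9, -0.1, -90.0]
force: [-1.5, -0.2, -1.2]
opening: 0.0358
gripper_force: 30.0
```

Emit:
{"name": "step_arm", "arguments": {
  "rows": [
    [1,[0,0,-2],[0,0,0]],
    [1,[0,0,-3],[0,0,0]],
    [1,[0,0,-4],[0,0,0]],
    [1,[0,0,-4],[0,0,0]],
    [1,[0,0,-4],[0,0,0]]
  ]
}}

```text
clock: 19.93
tool_pos: [0.4447, 0.0565, 0.0328]
orientation: [180.0, -0.0, -90.0]
force: [-3.8, -1.3, 7.4]
opening: 0.0355
gripper_force: 30.0
```

Emit:
{"name": "step_arm", "arguments": {
  "rows": [
    [0,[0,0,0],[0,0,0]],
    [0,[0,0,0],[0,0,0]],
    [0,[0,0,0],[0,0,0]],
    [0,[0,0,0],[0,0,0]],
    [0,[0,0,0],[0,0,0]]
  ]
}}

```text
clock: 20.35
tool_pos: [0.4453, 0.0572, 0.0318]
orientation: [-180.0, 0.0, -90.0]
force: [0.4, -0.2, 0.2]
opening: 0.0634
gripper_force: 0.0
```

Emit:
{"name": "step_arm", "arguments": {
  "rows": [
    [0,[0,0,0],[0,0,0]],
    [0,[0,0,25],[0,0,0]],
    [0,[0,0,55],[0,0,0]],
    [0,[0,0,85],[0,0,0]],
    [0,[0,0,110],[0,0,0]]
  ]
}}

```text
clock: 20.77
tool_pos: [0.4452, 0.057, 0.1435]
orientation: [-180.0, 0.0, -90.0]
force: [0.8, 0.4, 0.1]
opening: 0.087
gripper_force: 0.0
```

Emit:
{"name": "step_arm", "arguments": {
  "rows": [
    [0,[10,0,30],[0,0,0]],
    [0,[40,0,50],[0,0,0]],
    [0,[75,0,65],[0,0,0]],
    [0,[110,0,75],[0,0,0]],
    [0,[130,0,80],[0,0,0]]
  ]
}}

```text
clock: 21.18
tool_pos: [0.5786, 0.0571, 0.2232]
orientation: [-179.8, 0.0, -90.0]
force: [0.5, 0.1, 0.6]
opening: 0.0872
gripper_force: 0.0
```

Run:
```python
from plant import ctrl
import cv2
from h import *
im=ctrl.snapshot("side"); cv2.imwrite("pics/s4.png",im[:,:,::-1]); m=ctrl.camera_model("side")
for c,xy in {'red':(.445,.0575),'yellow':(.584,.293),'green':(.458,-.069),'blue':(.455,-.222)}.items():
    print(c, proj(m,[[*xy,.0838],[*xy,.004]]).round(1).tolist())
```

```text
red [[382.2, 234.1], [376.7, 254.3]]
yellow [[275.5, 322.9], [278.6, 338.2]]
green [[387.5, 187.1], [382.1, 208.8]]
blue [[400.1, 142.3], [394.5, 164.8]]
```

View pics/s4.png

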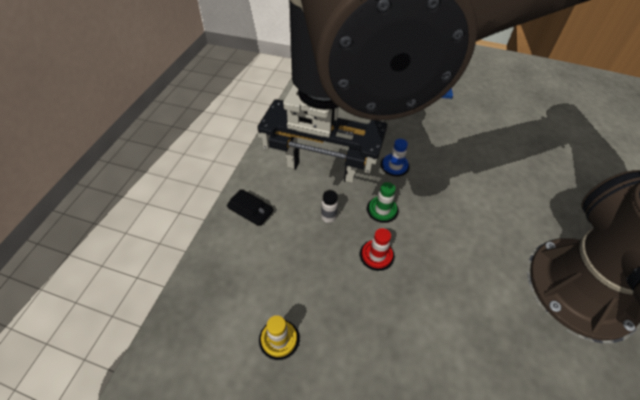

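All four bottles stand in their holders: cap tops at red (382,235), yellow (276,323), green (387,188) and blue (400,143), matching the seated predictions. The black-capped bottle and the mouse have not moved.

```bash
python3 -c "
from plant import ctrl
print(ctrl.close_job())"
```

```text
the job is handed in; nothing more can be done
None
```

The job is handed in at about 21 s of the 96 s allowed: all four coloured bottles stand upright and seated in their own holders, and the black-capped bottle and mouse were left where they were.

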